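Press a road wheel's sprung hub cap home with the press driver

TASK

The hub cap of the road wheel stands proud on its springs. Take the wider of the two press drivers by its handle, set it flat and central on the cap and press squarely down until the cap bottoms hard and level on its stop; keep a firm push of 20 to 30 N on it there for a moment, never over 40 N, so that all three spring catches hold it. Then stand the driver upright back in its own well; press the cap only with the driver and leave the other things as they are.

Things in the scene. Friction and masses are not known exactly. Their poses are not given: they have to be found in the camera images.
- driver_mid (a point): Wide press driver (the one to use), loose, aluminium, about 0.17 kg, 110 mm tall: a flat round foot 48 mm across and 12 mm thick, a straight round handle 22 mm across and 98 mm long rising from its centre. Point on its axis half-way up, 55 mm above the foot's flat underside; z points up the handle. Starts upright in one of the holder's wells.
- small_driver_mid (a point): Narrow press driver, not wanted here and to be left alone: same handle and height, but a foot only 30 mm across. Point on its axis, 55 mm above its underside. Stands in the other well.
- holder: Wooden block fixed to the bench, 86 x 230 x 18 mm (x, y, z), origin at the centre of its underside on the bench. Two round wells 56 mm across and 10 mm deep (floor 8 mm above the bench), centred 58 mm either side of the origin along its y axis; either driver may stand in either.
- wheel: Road wheel 170 mm across with a rubber tyre (tyre top 1 mm below the hub face), fixed, lying outer face up on a riser block. Origin on the hub axis, 61 mm below the hub face; z up the hub axis. Its height over the bench differs by up to 14 mm from job to job.
- hub_face (a point): Centre of the wheel's flat hub face, 66 mm across with a 27 mm bore; z up, fixed. On it, under the cap and round its spigot, lies a brass spacer ring chosen to suit the bearings, 1 to 11 mm thick and different on every wheel: its top is the hard stop on which the cap bottoms, to be found by feel. Its thickness is not given.
- catch_nose (a point): Inner end of the nose of one of three alike spring-steel catches, 120 degrees apart round the hub, 9 mm wide, tips 28.5 mm from the hub axis; point on the flat underside, 16.7 mm above the hub face. Each rises to 25 mm above the hub face and slopes in and down to its nose. The cap's rim spreads them outward; they spring back over it.
- cap_top (a point): Centre of the flat upper face of the hub cap, z its normal: aluminium disc 64 mm across, 5 mm thick, spigot in the bore. Starts level on springs, this face 26 mm above the hub face. Push: 3 N at first, up to 15 N as the catches spread, 6 to 13 N once 10 mm down and past them, then the hard stop. Let go, it rises to the catch noses and stays; a side not caught rises further. Over 50 N marks it.
- jar_mid (a point): Closed glass jar, 60 mm in diameter and 75 mm tall, standing loose; point at its centre. To be left alone.
- rule_mid (a point): Folded yellow folding rule, 30 x 235 x 14 mm, lying loose; point at its centre. To be left alone.
- link_mid (a point): Dark steel track link, about 44 x 125 x 35 mm, lying loose; point at its centre. To be left alone.
Things that resemble listed ones, but are neither listed nor needed, are in the scene too. What is shaped like the part that bears driver_mid but brown is not meant.

How it is judged:
By the outcome, as a careful person would: the job done as asked, in the order asked, and still so for the second after the job is handed in, with the robot touching nothing.
It also fails if it takes over 70 s, if anything falls off the work surface, if the arm or the gripper's body presses on something with over 40 N, if the wrist force passes 120 N, or if a joint passes its speed limit or range.

ROBOT

A 7-joint arm with a two-finger parallel gripper is mounted at the origin on the work surface. World frame = base frame: x ahead of the robot, y to its left, z up, the work surface at z = 0. Lengths are in mm, angles in rad, forces in N, time in s.
With the tool pointing down it reaches from about 400 to 875 mm from the base axis. Payload 4.4 kg.
Tool frame: the origin (TCP) lies at the very end of the fingers, on their centre line; the grasp point (between the pads) lies 19 mm behind it (ctrl.grasp_offset is the distance from the TCP to the grasp point, in mm); z points along the fingers, y is the line along which they close (so a half turn about z gives the same grasp; the last joint's range is limited). The gripper opens to 85 mm and grips with 20 to 120 N. Pads are 22 mm wide; open, the fingers measure 114 mm over their backs; the gripper's body (76 mm by 85 mm) begins 54 mm behind the grasp point. The pads swing forward as they close: fully open they stand 13 mm farther back than shut.
Start: joints at [-1.184, 0.628, 0.038, 1.517, -0.027, 0.996, -0.02], TCP at [284.345, 584.522, 231.313] pointing down, gripper open.
Joint ranges: [-3.06, 3.06], [-0.37, 2.12], [-1.25, 1.32], [0.18, 2.47], [-1.1, 4.24], [0.23, 1.98], [-2.94, 2.94]. Speed limits (rad/s): [2.57, 2.57, 3.14, 3.14, 3.14, 3.14, 3.14].

INTERFACE

Orientations are given as [roll, pitch, yaw] about the fixed x, y, z axes, in that order (R = Rz(yaw) Ry(pitch) Rx(roll)).
In Python, from cell import status, cams, ctrl gives the robot as it stands.
- The arm moves only by the tool move_arm, never from a script. Its argument "plan" is a list of rows, each a list of 3 entries, a list of its own where there are three numbers: the shift along the world's x, y, z in mm, then the turn, a rotation vector about the world's x, y, z in degrees, then the opening, from 0 (shut) to 1 (fully open). In form: [[[x, y, z], [wx, wy, wz], gripper], ...]. A call has 1 to 10 rows; each row shifts and turns the commanded pose from where the row before left it; what a row does not reach is not made up. A row lasts 1/8 s, in which the tool goes at most 62.5 mm and 10.7 degrees, less where a joint would pass 70% of its speed; a pose out of reach is approached as far as the arm can. A call with a gripper value outside its range is refused whole. The fingers move at their own pace and stop on an object; the grip force is fixed at half the most. Time passes only in rows, so rows that do not move let the fingers close. It gives the time, the measured TCP pose, the force, the opening and the grip force at its end, in the units of the state.
- status.read_state(): the state, without advancing time (a new reading comes with each control period).
- cams.get_image(name): name is "side" or "top"; returns the picture (384x512x3 uint8, blue, green, red); there is no depth.
- cams.camera_params(name): a dict with "K" (3x3 intrinsics, pixels), "k1" (the pictures are not rectified: a ray, as slopes to the right and down, at radius r is drawn at 1 + k1 r^2 times it, then the intrinsics apply), "pose" (4x4, takes a point from camera to world coordinates). Camera axes: x right, y down, z forward; pixel columns grow to the right and rows downward; lengths in mm; the calibration is good to about 2 mm. A picture is of the moment at which its call begins. camera_params takes no time and is no camera call.
- ctrl.finish_job(): hands the job in; it is judged then, once.
The state is a dict: "clock": time; "qpos": joint angles; "qd": joint speeds; "tau": joint torques, N m; "eef_pos": TCP position; "tool_rot": TCP orientation; "force": force on the tool from outside, world axes, zero at the start; "torque": the same for the moment, N m; "width": finger opening in mm; "gripper_force": force on a finger pad.
Only numpy, scipy, OpenCV 4.12 (cv2) and the standard library are available. Lean on these libraries where they do the work, as an engineer would, in place of code of your own. Each camera call takes 0.05 s, during which the arm holds its last target. There are 200 camera calls.

## Working session

There is one attempt and no reset: what is moved stays moved. The work goes in short steps, Python scripts to look and compute and a tool call to move; the robot and the scene stay as the last step left them, time stands still between calls to the robot, and variables do not carry over. Pictures are saved under pics/ and viewed, at most 13 in all, crops included, and the job is handed in when it is done.

Besides the shell and the picture viewer there is one more tool, called after "Call:" as name(argument=value, ...) on one line, values as JSON. move_arm: Moves the arm, as the interface text tells. Its arguments: {"type":"object","properties":{"plan":{"type":"array","items":{"type":"array"}}},"required":["plan"]}

```bash
mkdir -p pics; ls
python3 - <<'E'
from cell import status,cams,ctrl
import cv2,numpy as np
for n in("side","top"):
    cv2.imwrite(f"pics/{n}0.png",cams.get_image(n)); p=cams.camera_params(n); print(n,p["K"],p["k1"],np.round(p["pose"],3).tolist())
s=status.read_state();print(s);print(ctrl.grasp_offset)
E
```

```text
pics
side [[389.36223002   0.         256.94753125]
 [  0.         389.36223002 187.8306991 ]
 [  0.           0.           1.        ]] -0.0006107148585830644 [[0.882, -0.221, 0.415, 188.01], [-0.47, -0.439, 0.765, -734.179], [0.013, -0.871, -0.492, 574.187], [0.0, 0.0, 0.0, 1.0]]
top [[366.34097997   0.         258.08945875]
 [  0.         366.34097997 194.42914555]
 [  0.           0.           1.        ]] -0.02901812562339041 [[-0.007, -0.996, 0.092, 489.271], [-1.0, 0.008, 0.009, 37.938], [-0.01, -0.092, -0.996, 969.962], [0.0, 0.0, 0.0, 1.0]]
{'clock': 0.1, 'qpos': array([-1.18380054,  0.62923868,  0.03843356,  1.51826548, -0.02701061,
        0.99630488, -0.02000313]), 'qd': array([ 7.61770267e-04, -3.48591048e-03, -6.87503739e-05, -2.40542986e-03,
        6.68913370e-04, -1.00814469e-03, -3.25967626e-04]), 'tau': array([ 2.82223897e-03, -5.64521956e+01,  1.23014499e+00, -1.93971241e+01,
        1.12096989e-02,  5.41230620e-03,  2.10793149e-05]), 'eef_pos': array([284.08182333, 584.01256562, 230.49133954]), 'tool_rot': array([-3.13989362e+00,  8.43876283e-07,  2.68879708e+00]), 'force': array([-0.17140342,  0.10524645, -0.22134054]), 'torque': array([-0.02774418,  0.0066424 ,  0.07799373]), 'gripper_force': 0.0, 'width': 85.77571161065126}
18.700000000000003
```

View pics/side0.png

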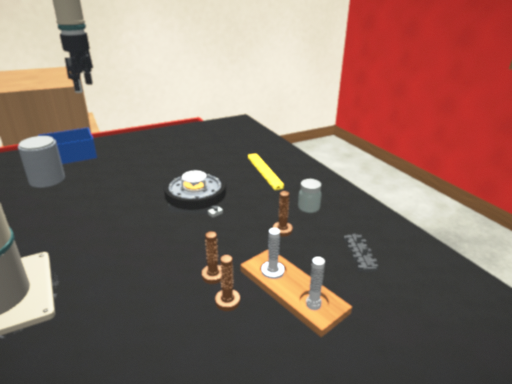

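View pics/top0.png

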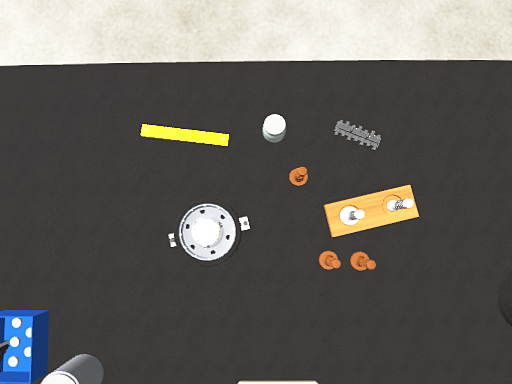

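Side view: the wide driver is the silvery one with the big foot, about (273,268). The narrow one is at (315,300). Brown look-alikes are at (211,270), (228,297) and (283,228). Top view: wide (350,215), narrow (395,205), brown (299,177), (329,260) and (361,261). The wheel is at (207,232) in the top view and (194,187) in the side view.

```bash
cat > h.py <<'E'
from cell import status,cams,ctrl
import cv2,numpy as np
P={n:cams.camera_params(n) for n in("side","top")}
def ray(n,uv):
    p=P[n];d=np.array([p["k1"],0,0,0,0.])
    x=cv2.undistortPoints(np.array([[uv]],float),p["K"],d)[0,0]
    T=np.array(p["pose"]);return T[:3,3],T[:3,:3]@np.r_[x,1]
def plane(n,uv,z):
    o,d=ray(n,uv);return o+d*(z-o[2])/d[2]
def tri(a,b):
    (o1,d1),(o2,d2)=ray("side",a),ray("top",b)
    s=np.linalg.lstsq(np.c_[d1,-d2],o2-o1,rcond=None)[0]
    p,q=o1+s[0]*d1,o2+s[1]*d2;return (p+q)/2,np.linalg.norm(p-q)
def proj(n,X):
    p=P[n];T=np.linalg.inv(np.array(p["pose"]));c=T[:3,:3]@X+T[:3,3]
    x=c[:2]/c[2];x=x*(1+p["k1"]*(x@x));return (p["K"]@np.r_[x,1])[:2]
E
python3 - <<'E'
from h import *
t=cv2.imread("pics/top0.png");s=cv2.imread("pics/side0.png")
def big(m):
    c=cv2.findContours(m.astype(np.uint8),cv2.RETR_EXTERNAL,cv2.CHAIN_APPROX_NONE)[0];return max(c,key=cv2.contourArea)
hsv=cv2.cvtColor(t,cv2.COLOR_BGR2HSV)
m=cv2.inRange(hsv,(8,90,170),(25,255,255));m[:180]=0;m[240:]=0;m[:,:320]=0
c=big(m);r=cv2.boxPoints(cv2.minAreaRect(cv2.convexHull(c)))
pts=[plane("top",p,18) for p in r];print(np.round(pts,1));ce=np.mean(pts,0);print("holder",ce)
for i in range(4): print(np.linalg.norm(pts[i]-pts[i-1]))
# cap in top, wheel
g=t.min(2); 
for th in(200,225,245):
    w=(g>th);w[:,:180]=0;w[:,236:]=0;w[:200]=0;w[265:]=0
    cc=big(w);print(th,cv2.contourArea(cc),cv2.fitEllipse(cc))
g=s.min(2)
for th in(170,200,225):
    w=(g>th);w[:,:175]=0;w[:,212:]=0;w[:165]=0;w[190:]=0
    cc=big(w);print(th,cv2.contourArea(cc),cv2.fitEllipse(cc))
A=cv2.resize(t[185:270,160:260],None,fx=4,fy=4,interpolation=2)
B=cv2.resize(s[160:216,155:240],None,fx=4.7,fy=4.7,interpolation=2)
C=cv2.resize(t[175:245,315:425],None,fx=3.6,fy=3.6,interpolation=2)
D=cv2.resize(s[215:335,230:355],None,fx=2.2,fy=2.2,interpolation=2)
o=np.zeros((600,800,3),np.uint8)
for im,y,x in((A,0,0),(B,0,400),(C,345,0),(D,335,400)):
    im=im[:600-y,:800-x];o[y:y+im.shape[0],x:x+im.shape[1]]=im
cv2.imwrite("pics/crop1.png",o)
E
```

```text
[[ 549.9 -123.    18. ]
 [ 602.7 -354.2   18. ]
 [ 516.6 -370.7   18. ]
 [ 464.8 -141.3   18. ]]
holder [ 533.46622813 -247.29790207   18.        ]
87.03069014559391
237.06410716876155
87.69230905299263
235.19995794944157
200 2391.0 ((206.9622802734375, 231.5917510986328), (54.68973159790039, 55.68215560913086), 24.721487045288086)
225 1924.0 ((208.58018493652344, 232.2137451171875), (49.641475677490234, 55.277984619140625), 39.79663848876953)
245 547.5 ((204.7637481689453, 231.48255920410156), (26.560611724853516, 26.716716766357422), 178.31842041015625)
170 316.0 ((193.41888427734375, 184.34323120117188), (27.422033309936523, 32.34766387939453), 77.02996826171875)
200 220.5 ((196.49391174316406, 178.59786987304688), (15.163305282592773, 29.15935516357422), 115.60520935058594)
225 185.5 ((193.76324462890625, 176.03033447265625), (10.246813774108887, 23.272172927856445), 86.6844253540039)
```

View pics/crop1.png

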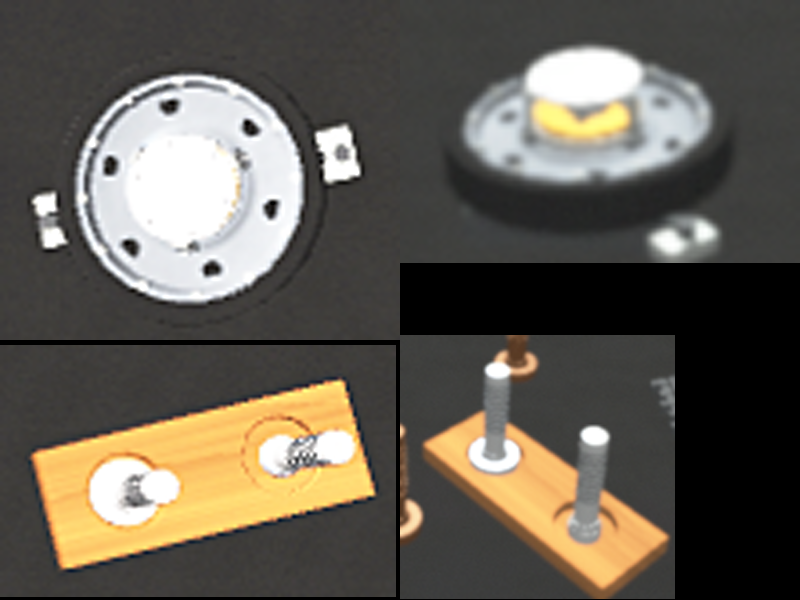

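The crop confirms it: the wide driver is in the left well in the top view, and its foot fills the well. The narrow one is in the right well, with the well showing around its foot. The cap's white disc is at about top (205.5,232) and side (194,176).

Run:
```python
from h import *
t=cv2.imread("pics/top0.png");s=cv2.imread("pics/side0.png")
for a in((193.8,176),(194.3,176)):
  for b in((204.8,231.5),(206.2,232)):
    print("cap",*tri(a,b))
print("rim",plane("top",(207,231.6),80))
# driver
hsv=cv2.cvtColor(t,cv2.COLOR_BGR2HSV);m=((hsv[...,1]<60)&(hsv[...,2]>150)).astype(np.uint8)
m[:195]=0;m[235:]=0;m[:,:335]=0;m[:,375:]=0
c=max(cv2.findContours(m,0,1)[0],key=cv2.contourArea).reshape(-1,2)
print("bbox",c.min(0),c.max(0))
f=c[c[:,0]<351];e=cv2.minEnclosingCircle(f);fe=cv2.fitEllipse(c[c[:,0]<352].reshape(-1,1,2));print(e,fe, plane("top",e[0],20),plane("top",fe[0],20))
# handle top circle
h=c[c[:,0]>356];print(cv2.minEnclosingCircle(h)); 
hc=cv2.minEnclosingCircle(h)[0]
print("top",plane("top",(359.5,215),118),tri((274,232),(359.5,215)))
u=np.array([549.9,-123,0])-np.array([602.7,-354.2,0]);u/=np.linalg.norm(u);v=np.array([-u[1],u[0],0]);print(u,np.degrees(np.arctan2(-u[0],u[1])))
print("well",np.array([533.5,-247.3,0])+58*u,np.array([533.5,-247.3,0])-58*u)
X=np.array([533.5,-247.3,20])+58*u;print("proj foot",proj("top",X),proj("side",X))
```

```text
cap [483.45981304 175.86470687  77.04612279] 2.27422943529681
cap [482.24618115 172.13967302  79.08204034] 2.2730850960287516
cap [484.09215302 175.63363055  77.00575188] 3.623117813936189
cap [482.87593287 171.90954841  79.04181951] 3.6164500811353317
rim [482.13891259 170.45796332  80.        ]
bbox [340 207] [364 224]
((347.875, 215.5), 8.761699676513672) ((348.7281494140625, 215.5088653564453), (17.226022720336914, 17.98529624938965), 107.27857208251953) [ 520.39845546 -185.48743703   20.        ] [ 520.35675772 -187.69815122   20.        ]
((359.1666564941406, 215.5), 5.9114789962768555)
top [ 518.11654549 -189.50928847  118.        ] (array([ 520.18051162, -191.55952885,  114.08005515]), np.float64(4.305149103000639))
[-0.22264161  0.97490036  0.        ] 12.86423471213741
well [ 520.5867869  -190.75577901    0.        ] [ 546.4132131  -303.84422099    0.        ]
proj foot [349.9047874  215.40990856] [271.44228234 267.99685797]
```

Call:
move_arm(plan=[[[17,-55,0],[0,0,0],1],[[17,-55,0],[0,0,0],1],[[17,-55,0],[0,0,0],1],[[17,-55,0],[0,0,0],1],[[17,-55,0],[0,0,0],1],[[17,-55,0],[0,0,0],1],[[17,-55,0],[0,0,0],1],[[17,-55,0],[0,0,0],1],[[17,-55,0],[0,0,0],1],[[17,-55,0],[0,0,0],1]])

```text
clock: 1.35
eef_pos: [454.6, 32.8, 231.3]
tool_rot: [3.141, 0.0, 2.689]
force: [0.6, -0.1, -0.4]
width: 85.5
gripper_force: 0.0
```

Call:
move_arm(plan=[[[16,-55,0],[0,0,0],1],[[16,-55,0],[0,0,0],1],[[16,-55,0],[0,0,0],1],[[17,-57,0],[0,0,0],1],[[0,0,-30],[0,0,0],1],[[0,0,-30],[0,0,0],1],[[0,0,0],[0,0,0],1]])

```text
clock: 2.22
eef_pos: [517.4, -186.9, 169.2]
tool_rot: [-3.141, -0.006, 2.689]
force: [0.0, 0.3, 0.4]
width: 85.5
gripper_force: 0.0
```

Run:
```python
from h import *
s=cams.get_image("side");t=cams.get_image("top")
o=np.zeros((600,800,3),np.uint8)
A=cv2.resize(t[140:260,290:430],None,fx=4,fy=4,interpolation=2)[:600,:400]
A=cv2.resize(t[150:250,310:410],(400,400),interpolation=2);B=cv2.resize(s[140:290,220:320],(400,600),interpolation=2)
o[:400,:400]=A;o[:,400:]=B
cv2.imwrite("pics/c2.png",o);st=status.read_state();print(st["eef_pos"],st["tool_rot"]);e=st["eef_pos"];print(proj("top",e),proj("side",e))
```

```text
[ 519.57537836 -187.48654279  171.7358024 ] [-3.14155108e+00  8.12624163e-05  2.68895961e+00]
[365.09978884 213.44449374] [272.59367259 206.86285353]
```

View pics/c2.png

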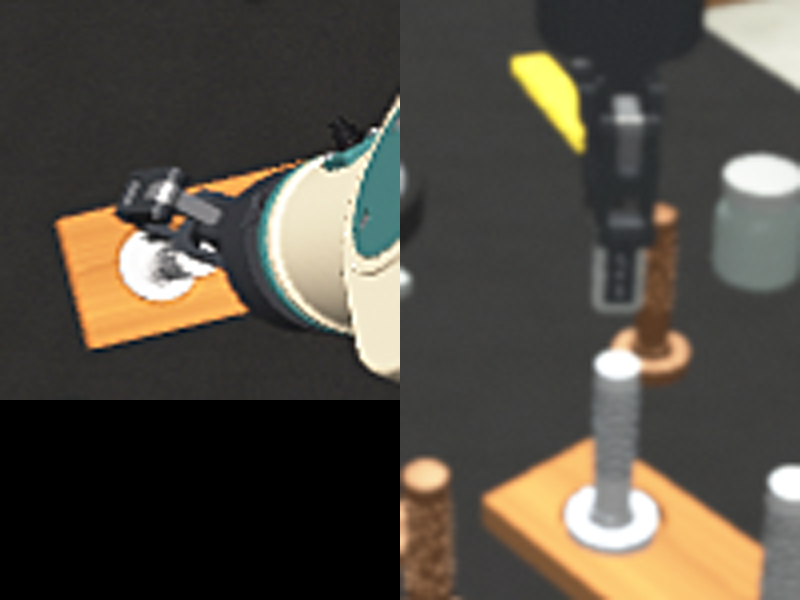

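The crop shows the gripper right above the wide driver. The handle top (side crop 617,365) lines up with the fingers (618,300).

Call:
move_arm(plan=[[[0,-2,-35],[0,0,0],1],[[0,0,-35],[0,0,0],1],[[0,0,-35],[0,0,0],1],[[0,0,0],[0,0,0],1],[[0,0,0],[0,0,0],0.35],[[0,0,0],[0,0,0],0.2],[[0,0,0],[0,0,0],0.0],[[0,0,0],[0,0,0],0.0],[[0,0,0],[0,0,0],0.0]])

```text
clock: 3.45
eef_pos: [520.0, -189.6, 67.2]
tool_rot: [3.141, 0.001, 2.689]
force: [-0.5, 0.7, 6.1]
width: 20.9
gripper_force: 58.3
```

Call:
move_arm(plan=[[[0,0,10],[0,0,0],0],[[0,0,30],[0,0,0],0],[[0,0,40],[0,0,0],0],[[0,0,40],[0,0,0],0],[[0,0,0],[0,0,0],0],[[0,0,0],[0,0,0],0]])

```text
clock: 4.2
eef_pos: [518.5, -189.1, 185.8]
tool_rot: [-3.141, -0.002, 2.689]
force: [0.1, -0.9, -2.4]
width: 20.9
gripper_force: 58.9
```

Run:
```python
from h import *
s=cams.get_image("side");cv2.imwrite("pics/c3.png",cv2.resize(s[100:300,180:330],None,fx=3,fy=3,interpolation=2));st=status.read_state();print(st)
e=st["eef_pos"];
for d in(40,-59):print(proj("side",e+[0,0,d]))
```

```text
{'clock': 4.25, 'qpos': array([ 0.22047837,  0.54954762,  0.11790028,  1.84439384, -0.08984756,
        0.75552899,  1.50484551]), 'qd': array([ 0.00097178,  0.01382147, -0.00103098,  0.00148182,  0.0003606 ,
       -0.00115508, -0.00106522]), 'tau': array([ 1.51383178e-02, -5.03850353e+01,  2.11874507e+00, -1.66085100e+01,
        1.23282542e-02, -2.85541039e-02, -5.41727968e-05]), 'eef_pos': array([ 518.23532089, -188.99495927,  185.19899323]), 'tool_rot': array([-3.14131677e+00, -2.74518205e-03,  2.68884183e+00]), 'force': array([-0.26620287, -0.72286279, -1.48477093]), 'torque': array([ 0.02183481, -0.00611328,  0.00913609]), 'gripper_force': 58.877572417259216, 'width': 20.839205227356317}
[273.31351345 183.14675496]
[271.64264734 226.76388616]
```

View pics/c3.png

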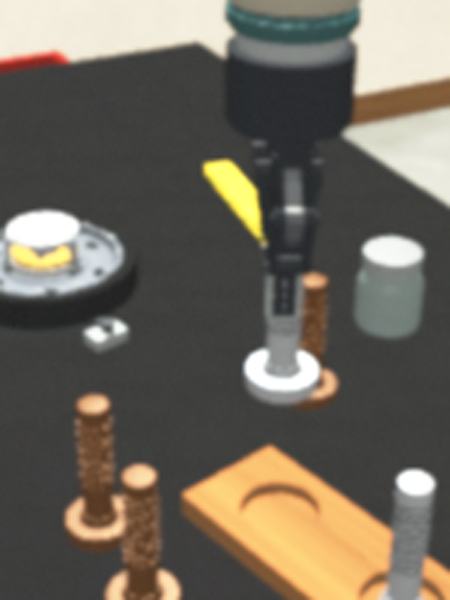

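The driver is held upright with its foot clear. The empty well is at about side (273,267).

Run:
```python
from h import *
t=cv2.imread("pics/top0.png");s=cv2.imread("pics/side0.png")
print(t[232,170:245].min(1));print(s[170:182,176:214].min(2));
print("yellow");hs=cv2.cvtColor(s,cv2.COLOR_BGR2HSV)
def cen(n,im,x0,y0,x1,y1,th):
    g=cv2.resize(im.min(2)[y0:y1,x0:x1],None,fx=8,fy=8,interpolation=cv2.INTER_LINEAR)
    cs=cv2.findContours((g>th).astype(np.uint8),0,1)[0];c=max(cs,key=cv2.contourArea)
    e=cv2.fitEllipse(cv2.convexHull(c));u=lambda p:((np.array(p)+.5)/8-.5+[x0,y0])
    b=cv2.boundingRect(c);print(n,th,u(e[0]).round(2),np.array(e[1])/8,"bbox",u(b[:2]).round(1),np.array(b[2:])/8)
for th in(238,243,248,252):cen("top",t,185,210,230,255,th)
for th in(190,200,210,225,235):cen("side",s,176,165,213,186,th)
# tyre/rim silver in top
for th in(100,130,160):cen("rim",t,165,195,243,270,th)
for th in(70,85,100):cen("siderim",s,160,165,232,206,th)
X=np.array([482.8,173.5,78.]);r=np.array([X+[32*np.cos(a),32*np.sin(a),0] for a in np.linspace(0,6.28,60)])
for n in("side","top"):
    q=np.array([proj(n,p) for p in r]);print(n,proj(n,X),q.min(0),q.max(0))
```

```text
[ 44  41  49  68  54  59  59  53  74 181 232  72 136 233 220 217 222 224
 228 229 229 245 255 255 255 255 255 255 255 255 255 255 255 255 255 255
 255 255 255 255 255 255 255 255 255 255 255 255 250 150 207 211 191 204
 231 239 239 239 238 239 239 240 243 246 241 164  38  57  59  60  46  37
  58  55  56]
[[ 61  61  62  62  63  61  63  62  64  64  69  79  96 117 140 156 159 170
  186 193 190 180 168 157 138 110  85  72  66  62  61  59  61  60  61  61
   61  61]
 [ 60  61  60  62  61  61  62  61  71  94 129 158 184 215 236 243 240 240
  247 250 250 249 247 245 235 201 161 130  95  70  62  61  59  61  60  62
   61  59]
 [ 60  61  61  60  61  61  66  83 120 174 225 242 248 251 253 254 254 253
  254 254 254 254 254 254 253 249 239 221 171 114  74  63  61  61  61  61
   62  61]
 [ 62  61  59  62  62  65  90 144 201 239 251 254 254 254 254 254 254 254
  254 255 255 255 255 255 255 254 254 252 242 194 123  94  93  84  68  62
   61  62]
 [ 62  62  63  62  63  79 144 221 245 251 254 254 254 254 254 254 255 255
  255 255 255 255 255 255 255 255 255 255 254 241 181 141 142 129  98  79
   67  62]
[... 1870 characters left out ...]
[23.25 10.5 ]
rim 100 [206.91 231.64] [57.40424347 58.01941299] bbox [178.2 202.9] [57.375 57.625]
rim 130 [206.9  231.61] [56.83712769 57.50941086] bbox [178.4 203.2] [57. 57.]
rim 160 [206.92 231.59] [56.35403442 57.09324265] bbox [178.7 203.4] [56.5 56.5]
siderim 70 [194.61 184.29] [30.9859581  55.29258347] bbox [166.8 168.2] [55.25  31.375]
siderim 85 [194.43 184.39] [30.01454544 54.11001587] bbox [167.4 168.7] [54.125 30.375]
siderim 100 [194.44 184.31] [29.56013298 53.21405411] bbox [167.8 169.1] [53.375 29.75 ]
side [193.42432048 176.10247155] [181.51977727 170.77909691] [205.23676248 181.71730309]
top [205.87398286 231.32717248] [192.74157956 218.13050268] [219.02214752 244.58708133]
```

Run:
```python
from h import *
s=cams.get_image("side");st=status.read_state();e=st["eef_pos"];print(e,st["force"],st["tool_rot"])
x0,y0,x1,y1=255,212,292,240
g=cv2.resize(s.min(2)[y0:y1,x0:x1],None,fx=8,fy=8,interpolation=1)
for th in(130,160,200,225):
    c=max(cv2.findContours((g>th).astype(np.uint8),0,1)[0],key=cv2.contourArea)
    b=cv2.boundingRect(c);print(th,np.array(b[:2])/8-.44+[x0,y0],np.array(b[2:])/8)
for z in(0,12):
    r=np.array([proj("side",e+[24*np.cos(a),24*np.sin(a),z-59.2]) for a in np.linspace(0,6.28,90)]);print(z,r.min(0),r.max(0),r.max(0)-r.min(0))
print(s[205:213,264:286].min(2))
print("tri cap",tri((193.7,176.05),(205.1,231.4)),"rim",plane("top",(206.9,231.6),51))
```

```text
[ 518.1528781  -189.01393954  184.94241363] [ 0.51107888 -0.79725204 -2.35893435] [-3.14120343 -0.0032095   2.68878985]
130 [260.56 211.56] [30. 22.]
160 [260.935 215.935] [25.125 15.375]
200 [261.435 216.435] [24.125 14.   ]
225 [261.685 216.685] [23.625 13.375]
0 [259.55307356 220.16705125] [283.67747214 234.14888393] [24.12439858 13.98183268]
12 [259.65147379 215.25808496] [283.96161332 229.07622229] [24.31013954 13.81813734]
[[ 62  63  67  78 106 125 115  95  86  85  85  84  85  93 112 121  98  66
   47  42  41  46]
 [ 62  63  65  72  98 119 124 117 112 112 112 112 113 113 114 110  87  57
   41  39  37  45]
 [ 62  63  64  68  88 110 120 118 115 117 121 121 123 120 113 102  79  53
   41  42  40  42]
 [ 63  63  64  67  83 100 111 115 119 124 124 125 126 124 116 101  76  50
   44  47  49  46]
 [ 64  62  63  66  77  94 109 118 123 123 121 118 121 120 117 100  72  49
   48  50  51  46]
 [ 63  64  63  67  81 102 115 122 123 124 124 124 123 119 115  99  73  49
   49  50  49  49]
 [ 63  63  63  67  87 112 126 128 124 122 123 124 125 124 121 107  78  50
   45  48  48  49]
 [ 63  62  63  69  91 119 136 138 134 132 132 132 133 133 130 111  80  55
   47  48  53  53]]
tri cap (array([483.35072145, 175.23857377,  77.21201806]), np.float64(1.53371009020068)) rim [481.90812025 175.0269886   51.        ]
```

Run:
```python
from h import *
for z in(75,78,81):print(z,plane("top",(205.1,231.4),z))
for d in((0,0),(1.6,0),(1.6,.6),(1.6,1.1)):print(d,tri((193.7-d[0],176.05-d[1]),(205.1,231.4)))
```

```text
75 [482.61367572 175.84573392  75.        ]
78 [482.6359914  175.38345351  78.        ]
81 [482.65830709 174.9211731   81.        ]
(0, 0) (array([483.35072145, 175.23857377,  77.21201806]), np.float64(1.53371009020068))
(1.6, 0) (array([481.32462372, 175.95696064,  77.36416926]), np.float64(2.7761147973914446))
(1.6, 0.6) (array([481.34779202, 175.64782025,  79.35073435]), np.float64(2.7583069295762397))
(1.6, 1.1) (array([481.36705866, 175.39073694,  81.00277451]), np.float64(2.7434981836810715))
```

Call:
move_arm(plan=[[[-5,35,0],[0,0,0],0],[[-6,55,0],[0,0,0],0],[[-6,55,0],[0,0,0],0],[[-5,55,0],[0,0,0],0],[[-5,55,0],[0,0,0],0],[[-5,55,0],[0,0,0],0],[[-5,40,0],[0,0,0],0],[[0,15,0],[0,0,0],0],[[0,0,-30],[0,0,0],0],[[0,0,0],[0,0,0],0]])

```text
clock: 5.55
eef_pos: [480.5, 173.7, 154.2]
tool_rot: [-3.136, -0.004, 2.688]
force: [0.2, 0.1, -1.5]
width: 20.6
gripper_force: 59.0
```

```bash
cat > look.py <<'E'
import sys
from h import *
s=cams.get_image("side");t=cams.get_image("top");cv2.imwrite("/tmp/s.png",s);cv2.imwrite("/tmp/t.png",t)
o=np.zeros((600,800,3),np.uint8);o[:,:400]=cv2.resize(s[110:215,160:230],(400,600),interpolation=2)
o[:400,400:]=cv2.resize(t[185:270,165:250],(400,400),interpolation=2);cv2.imwrite(sys.argv[1],o)
st=status.read_state();e=st["eef_pos"];print(e,st["tool_rot"],st["force"],proj("side",e+[0,0,-47.2]),proj("top",e+[0,0,-47.2]))
E
python3 look.py pics/c4.png
```

```text
[482.41425162 174.22897299 156.14090846] [-3.14010638e+00 -4.77419761e-04  2.68694421e+00] [-0.22759821 -0.85643907 -1.59592277] [192.41930287 165.82448642] [203.5616116  231.60351188]
```

View pics/c4.png

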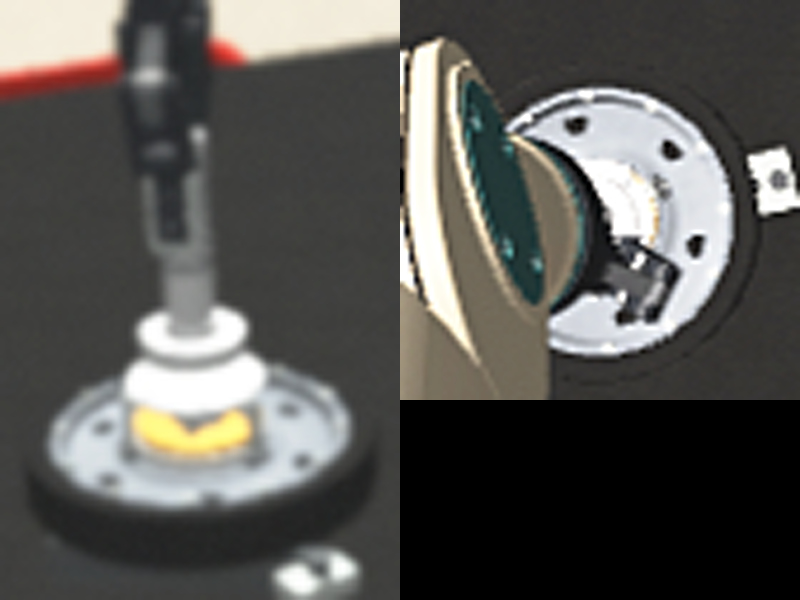

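The foot (side crop 193,335) is nearly above the cap (196,380). I'll go down close to it and compare the ellipses.

Call:
move_arm(plan=[[[0,0,-6],[0,0,0],0],[[0,0,-6],[0,0,0],0],[[0,0,-2],[0,0,0],0],[[0,0,0],[0,0,0],0],[[0,0,0],[0,0,0],0]])

```text
clock: 6.28
eef_pos: [482.5, 175.6, 142.5]
tool_rot: [3.141, 0.0, 2.689]
force: [0.2, -0.6, -2.3]
width: 20.6
gripper_force: 59.0
```

```bash
python3 look.py pics/c5.png
python3 - <<'E'
import cv2,numpy as np
s=cv2.imread("/tmp/s.png").min(2)
print(s[160:186,178:210])
E
```

```text
[482.47616047 175.5799746  142.47564435] [3.14132107e+00 2.13651667e-04 2.68884027e+00] [ 0.29627203 -0.48573795 -1.97371592] [192.61582523 170.15734472] [203.90209988 231.52931623]
[[ 61  60  60  61  60  60  60  61  61  61  72  99 116 121 124 124 123 120
  117 108  87  66  61  60  60  60  61  59  61  61  60  63]
 [ 61  62  60  61  61  60  62  61  62  62  74 104 121 123 124 126 124 124
  123 115  92  69  62  62  60  61  63  62  60  61  61  62]
 [ 63  62  61  62  61  61  61  60  62  62  74 104 126 133 135 135 133 133
  131 116  91  68  63  60  61  62  63  62  63  63  61  62]
 [ 62  62  61  60  64  63  63  64  64  62  72 102 127 141 144 145 143 139
  135 118  93  70  61  59  62  62  62  62  62  61  62  62]
 [ 61  62  61  63  63  63  63  63  63  62  71  95 126 142 146 146 145 141
  135 122  96  71  63  61  61  62  62  61  60  61  61  61]
 [ 63  63  63  63  62  63  63  64  63  64  68  92 122 141 146 146 145 142
  136 124  99  72  64  62  61  62  62  62  61  61  59  60]
 [ 63  62  62  62  61  62  61  62  63  66  73  98 126 141 146 147 146 142
  137 134 126 108  84  70  63  61  62  62  63 
[... 1840 characters left out ...]
9 211 190 179 192 205 205 191 172]
 [187 205 204 179 160 164 167 176 201 223 235 242 244 247 249 249 243 237
  237 237 231 214 186 163 160 152 147 174 206 207 180 144]
 [207 217 211 182 163 162 155 145 150 160 174 181 187 196 204 205 198 187
  177 169 158 144 138 139 144 139 133 163 205 209 188 163]
 [178 188 198 178 161 157 148 138 137 140 141 140 141 147 149 146 149 150
  148 142 135 131 135 140 141 134 133 161 203 212 206 199]
 [133 158 185 176 159 154 146 136 136 139 139 135 136 137 133 130 132 139
  144 142 139 140 142 145 142 132 132 163 201 212 214 215]
 [145 172 192 177 160 161 152 132 132 135 139 138 139 135 131 129 131 139
  144 144 144 144 145 142 138 129 129 155 189 204 212 214]]
```

View pics/c5.png

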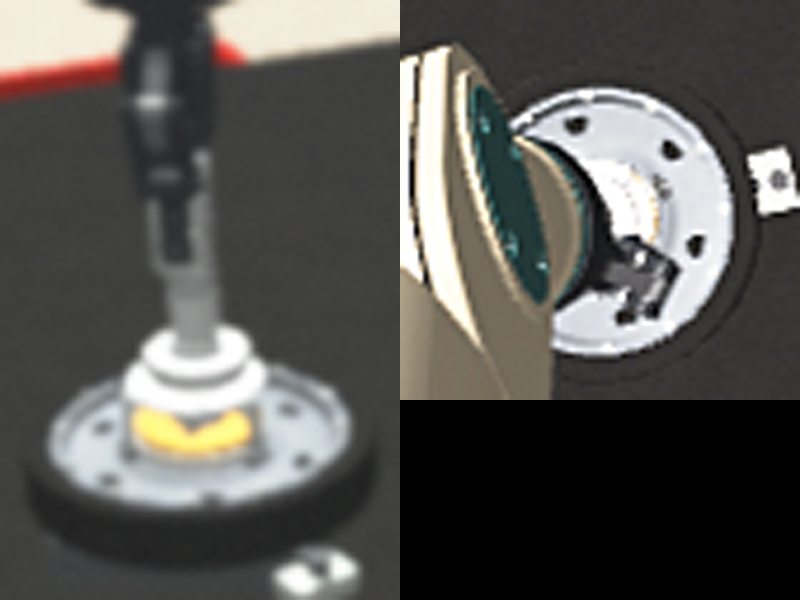

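Call:
move_arm(plan=[[[0,0,-2],[0,0,0],0],[[0,0,0],[0,0,0],0],[[0,0,0],[0,0,0],0]])

```text
clock: 6.75
eef_pos: [482.4, 175.6, 140.3]
tool_rot: [3.142, -0.0, 2.689]
force: [-0.7, -0.3, -1.4]
width: 20.9
gripper_force: 59.0
```

Call:
move_arm(plan=[[[0,0,-1],[0,0,0],0],[[0,0,0],[0,0,0],0],[[0,0,0],[0,0,0],0]])

```text
clock: 7.12
eef_pos: [482.3, 175.5, 139.3]
tool_rot: [-3.142, -0.0, 2.689]
force: [-0.4, 0.6, -1.6]
width: 20.7
gripper_force: 59.0
```

Call:
move_arm(plan=[[[0,0,-1],[0,0,0],0],[[0,0,0],[0,0,0],0],[[0,0,0],[0,0,0],0]])

```text
clock: 7.5
eef_pos: [482.5, 175.5, 138.5]
tool_rot: [3.141, 0.0, 2.689]
force: [-0.2, -0.2, 1.5]
width: 21.0
gripper_force: 59.0
```

Contact at TCP z≈138.8. Now compare the foot's lower edge with the cap's edge.

```bash
python3 look.py pics/c6.png
python3 - <<'E'
from h import *
s=cv2.imread("/tmp/s.png").min(2)
print(s[166:186,181:208])
# predicted edges with bias (driver-based)
st=status.read_state();e=st["eef_pos"]
for nm,r,z in(("foottop",24,-47.2),("footbot",24,-59.2),("cap",32,-59.2)):
    q=np.array([proj("side",e+[r*np.cos(a),r*np.sin(a),z]) for a in np.linspace(0,6.28,180)]);print(nm,q.min(0),q.max(0))
E
```

```text
[482.44855573 175.55643746 138.43482493] [3.14137219e+00 1.42479804e-04 2.68880948e+00] [-0.42929092 -0.68648394  1.29766899] [192.71092373 171.49328026] [204.17700625 231.52596322]
[[ 63  63  61  61  62  62  63  68  91 123 141 146 147 145 142 136 124  97
   72  63  62  63  61  63  61  60  61]
 [ 62  63  63  63  64  64  63  69  92 124 141 146 146 144 143 136 125 104
   86  73  65  62  64  62  63  61  62]
 [ 64  63  63  64  64  64  73  96 125 142 145 146 146 145 143 138 139 154
  162 146 114  79  65  63  61  60  61]
 [ 61  64  64  64  69  93 135 179 206 192 158 146 145 145 143 141 164 222
  243 239 210 147  89  65  62  61  60]
 [ 63  63  62  66  95 163 225 244 244 220 167 147 146 146 147 146 175 234
  252 254 252 227 143  80  62  61  60]
 [ 61  62  62  79 144 227 251 253 246 212 166 149 147 150 155 155 168 218
  250 254 254 250 202 116  71  63  62]
 [ 61  63  79 124 199 247 254 253 241 195 162 153 154 157 160 158 161 206
  248 254 255 253 235 177 115  74  64]
 [ 66  88 135 188 228 249 254 254 247 219 189 179 178 179 180 188 206 237
  253 254 254 251 246 239 194 125  93]
 [ 80 144 217 
[... 830 characters left out ...]
 233 233 237 235 227
  211 191 173 164 153 148 174 206 205]
 [182 163 162 154 145 150 165 177 186 195 204 205 201 198 197 191 178 160
  145 140 141 145 139 134 164 206 209]
 [179 161 158 149 139 137 140 142 142 144 149 148 147 150 153 153 145 137
  132 135 140 140 134 132 163 203 213]
 [176 158 154 146 136 136 139 137 135 137 137 133 130 133 140 144 141 140
  140 142 145 141 131 132 161 201 212]
 [177 160 161 152 132 131 137 138 138 138 135 132 128 131 139 143 144 143
  145 146 143 138 128 129 156 188 205]]
foottop [183.73542533 167.54248591] [201.63319651 175.60399314]
footbot [184.08649896 171.40982273] [201.88302138 179.58078378]
cap [181.0990434  170.10896164] [204.8302487  181.00688597]
```

View pics/c6.png

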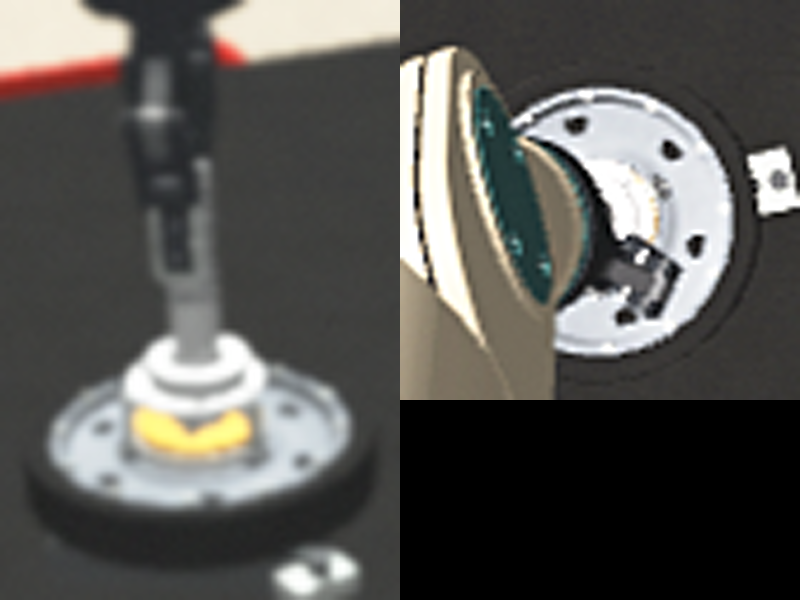

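The foot sits flat on the cap. Allowing for bloom, the edges match a centred fit to about 1 mm, with the foot about 0.7 px right of the cap centre. I'll correct that and press.

Call:
move_arm(plan=[[[0,0,2],[0,0,0],0],[[-1,0.5,0],[0,0,0],0],[[0,0,0],[0,0,0],0],[[0,0,-2],[0,0,0],0],[[0,0,-1],[0,0,0],0],[[0,0,-1],[0,0,0],0],[[0,0,-1],[0,0,0],0],[[0,0,0],[0,0,0],0],[[0,0,0],[0,0,0],0]])

```text
clock: 8.72
eef_pos: [481.8, 176.0, 135.9]
tool_rot: [3.141, 0.001, 2.689]
force: [-0.2, -0.6, 5.2]
width: 20.9
gripper_force: 59.7
```

Call:
move_arm(plan=[[[0,0,-1],[0,0,0],0],[[0,0,-1],[0,0,0],0],[[0,0,-1],[0,0,0],0],[[0,0,0],[0,0,0],0]])

```text
clock: 9.22
eef_pos: [482.0, 176.1, 133.2]
tool_rot: [3.14, 0.001, 2.689]
force: [-0.9, -0.3, 7.4]
width: 20.5
gripper_force: 60.0
```

Call:
move_arm(plan=[[[0,0,-1],[0,0,0],0],[[0,0,-1],[0,0,0],0],[[0,0,-1],[0,0,0],0],[[0,0,0],[0,0,0],0]])

```text
clock: 9.72
eef_pos: [481.5, 176.0, 129.3]
tool_rot: [3.141, 0.0, 2.689]
force: [1.0, -0.5, 2.3]
width: 20.6
gripper_force: 59.4
```

Call:
move_arm(plan=[[[0,0,-1],[0,0,0],0],[[0,0,0],[0,0,0],0],[[0,0,0],[0,0,0],0]])

```text
clock: 10.1
eef_pos: [481.6, 176.0, 128.5]
tool_rot: [3.141, 0.0, 2.689]
force: [-0.6, -0.6, 5.1]
width: 20.6
gripper_force: 59.5
```

Call:
move_arm(plan=[[[0,0,-1],[0,0,0],0],[[0,0,0],[0,0,0],0],[[0,0,0],[0,0,0],0]])

```text
clock: 10.48
eef_pos: [481.6, 176.0, 127.5]
tool_rot: [3.141, 0.0, 2.689]
force: [0.2, -0.3, 5.6]
width: 20.6
gripper_force: 59.5
```

Call:
move_arm(plan=[[[0,0,-1],[0,0,0],0],[[0,0,0],[0,0,0],0],[[0,0,0],[0,0,0],0]])

```text
clock: 10.85
eef_pos: [481.6, 176.0, 126.5]
tool_rot: [3.141, 0.0, 2.689]
force: [0.2, -0.5, 5.4]
width: 20.7
gripper_force: 59.6
```

Call:
move_arm(plan=[[[0,0,-1],[0,0,0],0],[[0,0,0],[0,0,0],0],[[0,0,0],[0,0,0],0]])

```text
clock: 11.22
eef_pos: [481.6, 176.0, 125.6]
tool_rot: [3.141, 0.0, 2.689]
force: [-0.2, -0.8, 6.0]
width: 20.6
gripper_force: 59.6
```

Call:
move_arm(plan=[[[0,0,-1],[0,0,0],0],[[0,0,0],[0,0,0],0],[[0,0,0],[0,0,0],0]])

```text
clock: 11.6
eef_pos: [481.6, 176.0, 124.6]
tool_rot: [3.141, 0.0, 2.689]
force: [-0.7, -1.5, 6.7]
width: 20.7
gripper_force: 59.7
```

Call:
move_arm(plan=[[[0,0,-1],[0,0,0],0],[[0,0,0],[0,0,0],0],[[0,0,0],[0,0,0],0]])

```text
clock: 11.98
eef_pos: [481.6, 176.0, 123.7]
tool_rot: [3.141, 0.0, 2.689]
force: [-1.3, -0.9, 7.6]
width: 20.8
gripper_force: 59.7
```

Call:
move_arm(plan=[[[0,0,-1],[0,0,0],0],[[0,0,0],[0,0,0],0],[[0,0,0],[0,0,0],0]])

```text
clock: 12.35
eef_pos: [481.7, 176.2, 123.3]
tool_rot: [3.141, 0.001, 2.689]
force: [-0.8, -1.8, 13.8]
width: 20.6
gripper_force: 60.8
```

Call:
move_arm(plan=[[[0,0,-0.7],[0,0,0],0],[[0,0,0],[0,0,0],0],[[0,0,0],[0,0,0],0]])

```text
clock: 12.72
eef_pos: [481.7, 176.3, 123.2]
tool_rot: [3.14, 0.001, 2.689]
force: [-3.0, -0.5, 19.4]
width: 20.5
gripper_force: 61.5
```

Call:
move_arm(plan=[[[0,0,-0.6],[0,0,0],0],[[0,0,0],[0,0,0],0],[[0,0,0],[0,0,0],0]])

```text
clock: 13.1
eef_pos: [481.8, 176.3, 123.2]
tool_rot: [3.14, 0.001, 2.689]
force: [-3.8, -0.6, 24.7]
width: 20.8
gripper_force: 62.0
```

Hard stop found: z holds at 123.2 while the push rises to about 25 N. I'll hold it there.

Call:
move_arm(plan=[[[0,0,0],[0,0,0],0],[[0,0,0],[0,0,0],0],[[0,0,0],[0,0,0],0],[[0,0,0],[0,0,0],0],[[0,0,0],[0,0,0],0],[[0,0,0],[0,0,0],0],[[0,0,0],[0,0,0],0],[[0,0,0],[0,0,0],0]])

```text
clock: 14.1
eef_pos: [481.8, 176.3, 123.2]
tool_rot: [3.14, 0.001, 2.689]
force: [-3.5, -1.5, 24.7]
width: 20.4
gripper_force: 62.0
```

Call:
move_arm(plan=[[[0,0,1],[0,0,0],0],[[0,0,1],[0,0,0],0],[[0,0,2],[0,0,0],0],[[0,0,2],[0,0,0],0],[[0,0,4],[0,0,0],0],[[0,0,10],[0,0,0],0],[[0,0,20],[0,0,0],0],[[0,0,25],[0,0,0],0],[[0,0,0],[0,0,0],0],[[0,0,0],[0,0,0],0]])

```text
clock: 15.35
eef_pos: [480.6, 175.9, 185.4]
tool_rot: [-3.141, -0.001, 2.689]
force: [-0.1, -0.5, -1.8]
width: 20.6
gripper_force: 59.2
```

```bash
python3 look.py pics/c7.png
python3 - <<'E'
from h import *
s=cv2.imread("/tmp/s.png")
# well: side view, empty well centre; dark rim
cv2.imwrite("pics/c8.png",np.hstack([cv2.resize(cv2.imread("pics/c7.png")[:,:400],(400,600)),cv2.resize(s[240:290,250:300],(400,400)).repeat(1,0)[:600] if 0 else cv2.copyMakeBorder(cv2.resize(s[235:295,235:295],(400,400),interpolation=2),0,200,0,0,0)]))
E
```

```text
[480.51722749 175.76569787 185.03726628] [-3.14000035e+00 -1.49228250e-03  2.68884139e+00] [ 0.23182719  0.54958931 -1.72807469] [190.79264898 155.94637246] [200.86626448 232.56390675]
```

View pics/c8.png

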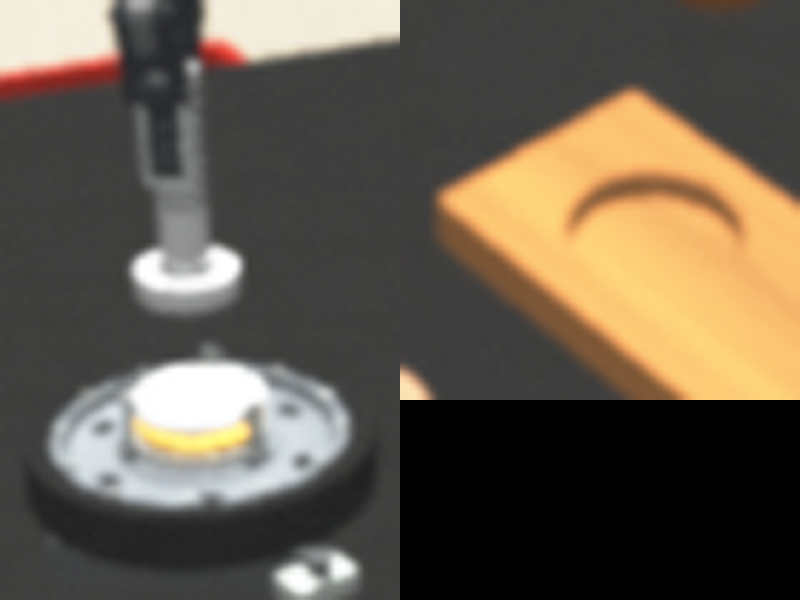

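The cap now sits lower and level, with a catch visible over its rim (side crop 250,415). The empty well is at crop (655,235). I'll carry the driver back.

Call:
move_arm(plan=[[[5,-35,0],[0,0,0],0],[[6,-55,0],[0,0,0],0],[[6,-55,0],[0,0,0],0],[[6,-55,0],[0,0,0],0],[[6,-55,0],[0,0,0],0],[[5,-55,0],[0,0,0],0],[[5,-41,0],[0,0,0],0],[[0,-15,0],[0,0,0],0],[[0,0,0],[0,0,0],0],[[0,0,0],[0,0,0],0]])

```text
clock: 16.7
eef_pos: [520.2, -187.6, 185.5]
tool_rot: [3.14, -0.002, 2.691]
force: [-0.5, -0.1, -2.4]
width: 20.7
gripper_force: 59.1
```

Call:
move_arm(plan=[[[0,0,-35],[0,0,0],0],[[0,0,-35],[0,0,0],0],[[0,0,-20],[0,0,0],0],[[0,0,0],[0,0,0],0],[[0,0,0],[0,0,0],0],[[0,0,0],[0,0,0],0]])

```text
clock: 17.45
eef_pos: [521.2, -189.8, 97.2]
tool_rot: [3.141, 0.002, 2.689]
force: [0.3, 0.2, -1.9]
width: 20.5
gripper_force: 59.1
```

Run:
```python
from h import *
s=cams.get_image("side");t=cams.get_image("top")
cv2.imwrite("pics/c9.png",np.hstack([cv2.resize(s[215:295,235:315],(400,400),interpolation=2),cv2.resize(t[190:250,165:225],(400,400),interpolation=2)]))
st=status.read_state();e=st["eef_pos"];print(e,st["force"])
g=cv2.resize(t.min(2)[205:260,180:235],None,fx=8,fy=8,interpolation=1)
for n,im,(x0,y0,x1,y1),ths in(("top",t,(185,210,230,255),(248,252)),("side",s,(176,168,213,190),(210,225,235))):
  for th in ths:
    g=cv2.resize(im.min(2)[y0:y1,x0:x1],None,fx=8,fy=8,interpolation=1)
    c=max(cv2.findContours((g>th).astype(np.uint8),0,1)[0],key=cv2.contourArea);f=cv2.fitEllipse(cv2.convexHull(c));print(n,th,np.array(f[0])/8+[x0,y0],np.array(f[1])/8,f[2])
```

```text
[ 520.94556582 -189.9975476    96.927812  ] [-0.11997687 -0.24985466 -1.58654317]
top 248 [206.24082375 231.88451385] [26.08285904 26.83460999] 95.385498046875
top 252 [206.31816673 231.9033165 ] [25.77653122 26.47967911] 91.73429870605469
side 210 [194.95687866 179.47213173] [11.62000656 25.00405693] 87.01065063476562
side 225 [194.85920906 179.41530895] [11.1693449  23.90954971] 86.51126861572266
side 235 [194.86571121 179.32666969] [10.93649578 23.23906898] 86.30097961425781
```

View pics/c9.png

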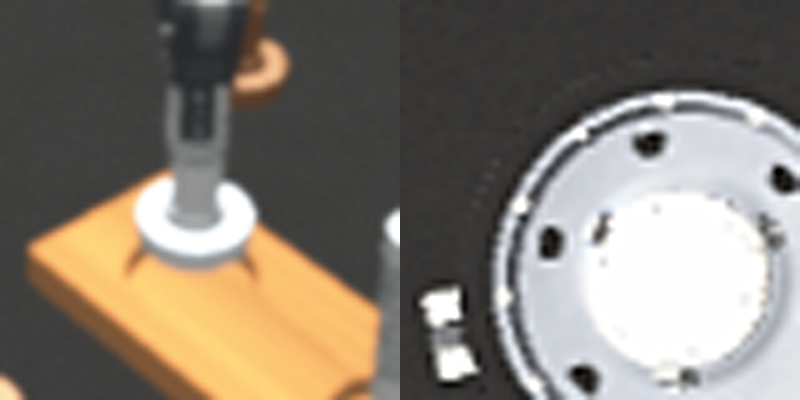

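Three catches sit over the cap's rim (top crop (602,228), (770,232), (680,378)), and the cap is level. The foot is centred over its well (side crop 195 against well edges at 130 and 255).

Call:
move_arm(plan=[[[0,0,-10],[0,0,0],0],[[0,0,-10],[0,0,0],0],[[0,0,-5],[0,0,0],0],[[0,0,0],[0,0,0],0],[[0,0,0],[0,0,0],0]])

```text
clock: 18.18
eef_pos: [520.5, -190.1, 71.0]
tool_rot: [3.142, 0.0, 2.689]
force: [0.3, 0.5, -1.8]
width: 20.7
gripper_force: 59.1
```

Call:
move_arm(plan=[[[0,0,-2],[0,0,0],0],[[0,0,-1],[0,0,0],0],[[0,0,0],[0,0,0],0],[[0,0,0],[0,0,0],0]])

```text
clock: 18.68
eef_pos: [520.4, -190.0, 68.1]
tool_rot: [3.142, 0.0, 2.689]
force: [-0.1, -0.1, -1.8]
width: 20.4
gripper_force: 59.1
```

Call:
move_arm(plan=[[[0,0,-0.7],[0,0,0],0],[[0,0,0],[0,0,0],0],[[0,0,0],[0,0,0],0]])

```text
clock: 19.05
eef_pos: [520.4, -190.0, 67.3]
tool_rot: [3.142, 0.0, 2.689]
force: [0.2, -0.1, -2.2]
width: 20.7
gripper_force: 59.1
```

Call:
move_arm(plan=[[[0,0,-0.5],[0,0,0],0],[[0,0,0],[0,0,0],0],[[0,0,0],[0,0,0],0]])

```text
clock: 19.42
eef_pos: [520.5, -190.0, 67.2]
tool_rot: [3.141, 0.0, 2.689]
force: [-1.2, 0.4, 5.3]
width: 20.3
gripper_force: 59.9
```

Call:
move_arm(plan=[[[0,0,0],[0,0,0],0.35],[[0,0,0],[0,0,0],0.6],[[0,0,0],[0,0,0],1],[[0,0,0],[0,0,0],1],[[0,0,0],[0,0,0],1],[[0,0,20],[0,0,0],1],[[0,0,40],[0,0,0],1],[[0,0,50],[0,0,0],1],[[0,0,50],[0,0,0],1],[[0,0,0],[0,0,0],1]])

```text
clock: 20.68
eef_pos: [522.9, -191.0, 230.9]
tool_rot: [3.14, 0.009, 2.689]
force: [-0.1, 0.4, -0.5]
width: 85.3
gripper_force: 0.0
```

Run:
```python
from h import *
cv2.imwrite("pics/c10.png",cv2.resize(cams.get_image("side")[140:320,150:370],None,fx=3.3,fy=3.3,interpolation=2));print(status.read_state()["eef_pos"])
```

```text
[ 521.32325231 -190.33648981  228.59051414]
```

View pics/c10.png

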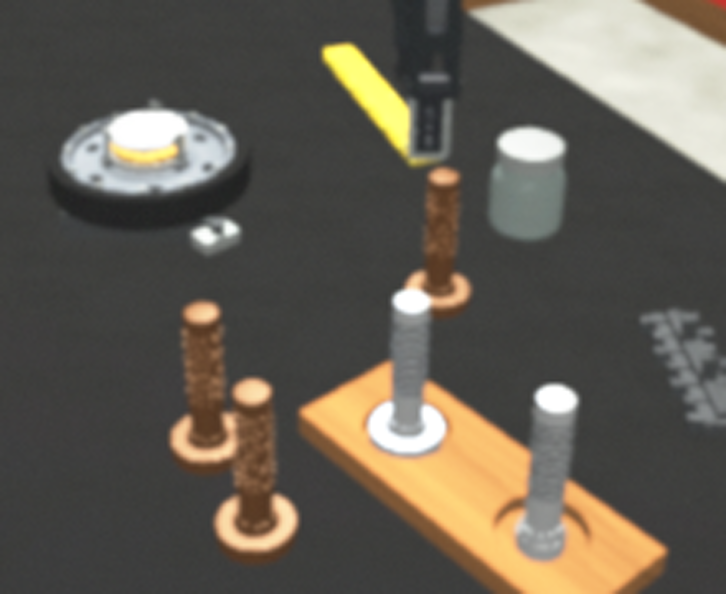

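The driver stands upright in its own well (crop 407,425), the cap is seated, nothing else has moved and the gripper is clear.

```bash
python3 -c "
from cell import ctrl
print(ctrl.finish_job())"
```

```text
the job is handed in; nothing more can be done
None
```

The cap was pressed to its hard stop and held there at about 25 N for just over a second; all three catches hold it level, the wide driver stands upright back in its own well, and the job is handed in (about 21 s on the clock).

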